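Feed the next plaque blank from the gravity magazine to the burning rest

ROBOT

A 7-joint arm with a two-finger parallel gripper is mounted at the origin on a cart in front of the work surface, level with it; the furniture and walls round the work are solid. World frame = base frame: x ahead of the robot, y to its left, z up, the work surface at z = 0. Lengths are in m, angles in rad, forces in N, time in s.
With the tool pointing down it reaches from about 0.4 to 0.85 m from the base axis. Payload 4.5 kg.
Tool frame: the origin (TCP) lies at the very end of the fingers, on their centre line; the grasp point (between the pads) lies 19 mm behind it (r.tcp_to_grasp is the distance from the TCP to the grasp point, in m); z points along the fingers, y is the line along which they close (so a half turn about z gives the same grasp; the last joint's range is limited). The gripper opens to 85 mm and grips with 20 to 120 N. Pads are 22 mm wide; open, the fingers measure 114 mm over their backs; the gripper's body (76 mm by 85 mm) begins 54 mm behind the grasp point. The pads swing forward as they close: fully open they stand 13 mm farther back than shut.
Start: joints at [-1.238, 0.689, -0.195, 1.565, 0.157, 0.902, -0.215], TCP at [0.184, 0.597, 0.231] pointing down, gripper open.
Joint ranges: [-3.01, 3.01], [-0.46, 2.08], [-1.47, 1.51], [0.13, 2.56], [-1, 4.14], [0.04, 2.09], [-2.66, 2.66]. Speed limits (rad/s): [2.57, 2.57, 3.14, 3.14, 3.14, 3.14, 3.14].

INTERFACE

Orientations are given as a unit quaternion [w, x, y, z].
In Python, from plant import r, get_image, camera_params, job, nets gives the robot as it stands.
- The arm moves only by the shell command python3 -m handwheel 'ROWS' [OPENING] [FORCE]. ROWS is JSON, a list that holds one entry, the list of rows, each a list of 6 numbers: the shift along the tool's x, y, z in cm, then the turn, a rotation vector about the tool's x, y, z in degrees. In form: [[[x, y, z, rx, ry, rz], ...]]. A call has 1 to 12 rows; each row shifts and turns the commanded pose from where the row before left it, along the tool's axes as they then stand; what a row does not reach is not made up. A row lasts 1/10 s, in which the tool goes at most 50 mm and 8.59 degrees, less where a joint would pass 70% of its speed; a pose out of reach is approached as far as the arm can. A call is refused whole if a number of a shift passes 5 or a number of a turn 8.59, either way. A call with a gripper value outside its range is refused whole. OPENING is the opening, from -1 (shut) to 1 (fully open), set as the call begins (- or left out, the last holds). The fingers move at their own pace and stop on an object; FORCE is the grip in N (left out, the last holds). Time passes only in rows, so rows that do not move let the fingers close. It gives the time, the measured TCP pose, the force, the opening and the grip force at its end, in the units of the state.
- r.sense(): the state, without advancing time (a new reading comes with each control period).
- get_image(name): name is "scene" or "side" or "wrist"; returns the picture (480x640x3 uint8, blue, green, red); there is no depth.
- camera_params(name): a dict with "fx", "fy", "cx", "cy" (pixels), "k1" (the pictures are not rectified: a ray, as slopes to the right and down, at radius r is drawn at 1 + k1 r^2 times it, then the intrinsics apply), "xyz" and "attitude" of the camera in the world; the wrist camera has in their place "T_tool_cam" (4x4, takes a point from camera to tool coordinates, whose origin is the TCP and whose axes are the flange's). Camera axes: x right, y down, z forward; pixel columns grow to the right and rows downward; lengths in m; the calibration is good to about 2 mm. A picture is of the moment at which its call begins: read the wrist's pose just before it. camera_params takes no time and is no camera call.
- job.sign_off(): hands the job in; it is judged then, once.
Trained networks look in the newest picture that a camera, given by its name, has taken for a name from the list of things; names that differ only in an ending like _2 or _b are one class to them, and where a whole thing is asked for, a point or a joint stands for the part that bears it (a point fixed in the world has none). Each returns a list of dicts, best first, with "conf" (0 to 1); they miss things now and then, are a little off and sometimes report something else, mostly with a low value. They report only what shows in the picture. A call takes as long as a camera call. They do not tell look-alikes from the thing itself.
- nets.look_for(label, camera): "xy" ([column, row] in pixels, amid what is visible of it).
- nets.cut_out(label, camera): "pixels" (480x640 bool, what is visible of it) and "xy" ([column, row] in pixels, amid what is visible of it).
The state is a dict: "time": time; "joint_positions": joint angles; "joint_velocities": joint speeds; "joint_torque": joint torques, N m; "position": TCP position; "eef_rot": TCP orientation; "contact_force": force on the tool from outside, world axes, zero at the start; "wrist_torque": the same for the moment, N m; "width": opening from 0.0 (shut) to 1.0 (fully open); "grasp_force": force on a finger pad.
Only numpy, scipy, OpenCV 4.12 (cv2) and the standard library are available. Lean on these libraries where they do the work, as an engineer would, in place of code of your own. Each camera call takes 0.05 s, during which the arm holds its last target. There are 200 camera calls.

TASK

Draw the bottom beech blank out of the front of the blue gravity magazine, letting the blanks above come down in the chute by themselves and stay there. Then lay that blank flat on the cork pad of the burning rest and slide it fully home, square against the back fence between the two cheeks, and let go. Leave the other things on the bench where they are.

Things in the scene. Friction and masses are not known exactly. Their poses are not given: they have to be found in the camera images.
- magazine: Gravity magazine, fixed: blue sheet-metal chute on a plywood base (158 x 104 mm, top 28 mm high). Origin on the bench under the chute's centre, z up, -x is the front, where blanks come out. Chute inside 82 (x) x 43 (y) mm, walls 3 mm, floor 60 mm and top 160 mm above the bench. It stands up right over the mouth, so a gripper there must lean 40 to 50 degrees back towards the front.
- magazine_floor (a point): Centre of the chute floor, 60 mm above the bench, axes as the magazine; the bottom blank lies here. Both side walls are cut away from the front back to x = 0, from the base up to 24 mm above the floor, so the front half of the bottom blank can be gripped by its long sides, with fingers hanging down beside and below it.
- magazine_mouth (a point): Mouth of the chute: level with the floor, 44 mm in front of magazine_floor, in the plane of the outer face of the two vertical aluminium lips at the front corners. The lips end 17 mm above the floor, so only the bottom blank passes under them.
- magazine_tongue (a point): Front end of the aluminium tongue that carries the floor forward: top level with the chute floor, 104 mm in front of magazine_floor. The tongue is 24 mm wide and 5 mm thick on a 14 mm web, with 32 mm beside it down to the base. A drawn blank left centred over it stays lying there.
- follower (a joint): Steel follower weight (120 g, black knob) riding freely on the stack in the chute, m: about 0 with five blanks in the chute, 0.012 when the stack has come down by one blank; grows downwards.
- blank0: Bottom beech blank, loose, 80 (x) x 40 (y) x 12 (z) mm, about 28 g, small dark hole near one end. Origin at the centre of its underside. Lies flat on the chute floor, centred, its front end 4 mm behind the lips' outer face. Pulled straight along the magazine's -x, level, it is clear after 85 mm; only the stack's friction (a few N) holds it.
- blank1: Second blank from the bottom, like blank0. It drops to the chute floor when blank0 has been drawn out.
- blank2: Third blank, like blank0.
- blank3: Fourth blank, like blank0.
- blank4: Fifth and top blank, like blank0, under the follower weight.
- rest: Burning rest, fixed: plywood base (150 x 116 mm, top 28 mm high) with a raised cork pad 84 (x) x 26 (y) mm, its top 60 mm above the bench. Origin on the bench under the pad's centre, z up, -x is the open front. The pad is narrower than a blank, with 32 mm beside it down to the base, so fingers holding the front 35 mm of a blank by its long sides fit beside the pad.
- rest_seat (a point): Centre of the pad's top, axes as the rest: the centre of the blank's underside lies here when the blank is home, its length along x (either way round), touching the fence.
- rest_fence (a point): Foot of the back fence's face, level with the pad, 40 mm behind rest_seat. Two aluminium cheeks run forward from it to 28 mm in front, inner faces 23 mm either side of the centre line (3 mm clear of a blank), then flare outwards for 10 mm more. Fence and cheeks rise 9 mm above the pad.
- tape: Roll of cream masking tape, 85 mm across, 25 mm high, bystander, loose.
- tin: Small round grey tin, 58 mm across, 26 mm high, bystander, loose.
- sanding_block: Cork sanding block, 42 x 76 x 27 mm, lying on the sheaf of drawings between magazine and rest, bystander, loose.
- glue_bottle: Small white glue bottle with yellow nozzle, 29 mm across, 90 mm high, bystander, loose.
- scraper: Grey bone scraper lying on the sheaf of drawings, 84 x 26 x 9 mm, bystander, loose.
- flat_brush: Flat glue brush with wooden handle lying flat, 139 x 22 x 9 mm, bystander, loose.
Things that resemble listed ones, but are neither listed nor needed, are in the scene too. Leave any green look-alike of the rest alone.

How it is judged:
On the way:
1. the bottom blank has been drawn clear of the mouth and the stack has come down by one blank, all the others still in the chute (x of blank0 in the frame of magazine_mouth below -0.036 m and value of joint follower above 0.009 m and x of blank1 in the frame of magazine_floor between -0.006 and 0.006 m and y of blank1 in the frame of magazine_floor between -0.006 and 0.006 m and z of blank1 in the frame of magazine_floor between -0.004 and 0.004 m and angle between each of blank1, blank2, blank3, blank4's own z axis and vertical below 0.08 rad and x of blank2 in the frame of magazine_floor between -0.006 and 0.006 m and y of blank2 in the frame of magazine_floor between -0.006 and 0.006 m and z of blank2 in the frame of magazine_floor between 0.008 and 0.016 m and x of blank3 in the frame of magazine_floor between -0.006 and 0.006 m and y of blank3 in the frame of magazine_floor between -0.006 and 0.006 m and z of blank3 in the frame of magazine_floor between 0.02 and 0.028 m and x of blank4 in the frame of magazine_floor between -0.006 and 0.006 m and y of blank4 in the frame of magazine_floor between -0.006 and 0.006 m and z of blank4 in the frame of magazine_floor between 0.032 and 0.04 m), for 0.2 s.
At the end, for the whole second after the job is handed in: Drawn blank flat on the pad (3 mm, 0.06 rad), under 4 mm from the back fence, within 6 mm of the pad's centre line, square within 0.1 rad; the other four flat in the chute, one blank lower than at first, within 6 mm of its centre; blanks at rest (x of blank0 in the frame of rest_seat between -0.004 and 0.003 m and y of blank0 in the frame of rest_seat between -0.006 and 0.006 m and z of blank0 in the frame of rest_seat between -0.003 and 0.003 m and angle between blank0's own z axis and vertical below 0.06 rad and angle between the x axis of blank0 and the x axis of rest_seat, either way round below 0.1 rad and x of blank1 in the frame of magazine_floor between -0.006 and 0.006 m and y of blank1 in the frame of magazine_floor between -0.006 and 0.006 m and z of blank1 in the frame of magazine_floor between -0.004 and 0.004 m and angle between each of blank1, blank2, blank3, blank4's own z axis and vertical below 0.08 rad and x of blank2 in the frame of magazine_floor between -0.006 and 0.006 m and y of blank2 in the frame of magazine_floor between -0.006 and 0.006 m and z of blank2 in the frame of magazine_floor between 0.008 and 0.016 m and x of blank3 in the frame of magazine_floor between -0.006 and 0.006 m and y of blank3 in the frame of magazine_floor between -0.006 and 0.006 m and z of blank3 in the frame of magazine_floor between 0.02 and 0.028 m and x of blank4 in the frame of magazine_floor between -0.006 and 0.006 m and y of blank4 in the frame of magazine_floor between -0.006 and 0.006 m and z of blank4 in the frame of magazine_floor between 0.032 and 0.04 m and linear speed of each of blank0, blank1, blank2, blank3, blank4 below 0.02 m/s); the robot touches nothing.
It fails at once if a blank above the bottom one comes out of the chute (x of any of blank1, blank2, blank3, blank4 in the frame of magazine_floor below -0.015 m).
It fails at once if something else on the bench is pushed aside by more than 25 mm (distance of any of tape, tin, sanding_block, glue_bottle, scraper, flat_brush from where it was at the start of the episode above 0.025 m).
It also fails if it takes over 45 s, if anything falls off the work surface, if the arm or the gripper's body presses on something with over 40 N, if the wrist force passes 120 N, or if a joint passes its speed limit or range.

## Working session

There is one attempt and no reset: what is moved stays moved. The work goes in short steps, Python scripts to look and compute and a shell command to move; the robot and the scene stay as the last step left them, time stands still between calls to the robot, and variables do not carry over. Pictures are saved under pics/ and viewed, at most 10 in all, crops included, and the job is handed in when it is done.

```bash
ls; mkdir -p pics; python3 - <<'E'
from plant import r,get_image,camera_params,nets
import cv2
s=r.sense();print(s['time'],s['position'],s['eef_rot'],s['width'],r.tcp_to_grasp)
for c in('scene','side'):
    im=get_image(c);cv2.imwrite(f'pics/{c}0.png',im);p=camera_params(c);print(c,p)
    for n in('magazine','rest','blank0','follower'):
        print(n,[(round(d['conf'],2),[round(float(v)) for v in d['xy']]) for d in nets.look_for(n,c)][:5])
print(camera_params('wrist'))
E
```

```text
pics
0.0 [0.18382119 0.59664847 0.23046984] [-6.98098959e-05  1.48788001e-01  9.88868656e-01 -9.52766242e-04] 0.9984098750958701 0.0187
scene {'fx': 434.8048092472514, 'fy': 434.8048092472514, 'cx': 321.0704778634666, 'cy': 242.64470612502527, 'k1': 0.011196121450377688, 'xyz': array([ 0.00476529, -0.38602724,  0.51708447]), 'attitude': array([-0.51566612,  0.79332731, -0.27333937,  0.17322187])}
magazine [(0.58, [419, 328])]
rest [(0.95, [200, 237]), (0.61, [314, 275])]
blank0 [(0.47, [408, 329]), (0.38, [408, 320])]
follower [(0.55, [424, 285]), (0.18, [360, 303])]
side {'fx': 602.6655212547441, 'fy': 602.6655212547441, 'cx': 322.3048004956066, 'cy': 233.51598683078095, 'k1': -0.03692579537711415, 'xyz': array([0.31721721, 1.29342021, 1.13840085]), 'attitude': array([ 0.04404637, -0.10391779,  0.92042724, -0.37426556])}
magazine [(0.72, [353, 184]), (0.55, [333, 227])]
rest [(0.73, [253, 272]), (0.72, [318, 271]), (0.67, [334, 428])]
blank0 []
follower [(0.74, [354, 151]), (0.5, [290, 215])]
{'fx': 404.1507267637069, 'fy': 404.1507267637069, 'cx': 322.2163070080139, 'cy': 232.45811596253415, 'k1': -0.014555094885410767, 'T_tool_cam': array([[ 1.53001169e-04, -9.65959463e-01, -2.58693432e-01,
         6.61941271e-02],
       [ 9.99999819e-01, -2.56012267e-06,  6.00997540e-04,
        -3.41734771e-04],
       [-5.81201548e-04, -2.58693478e-01,  9.65959288e-01,
        -1.43325287e-01],
       [ 0.00000000e+00,  0.00000000e+00,  0.00000000e+00,
         1.00000000e+00]])}
```

View pics/scene0.png

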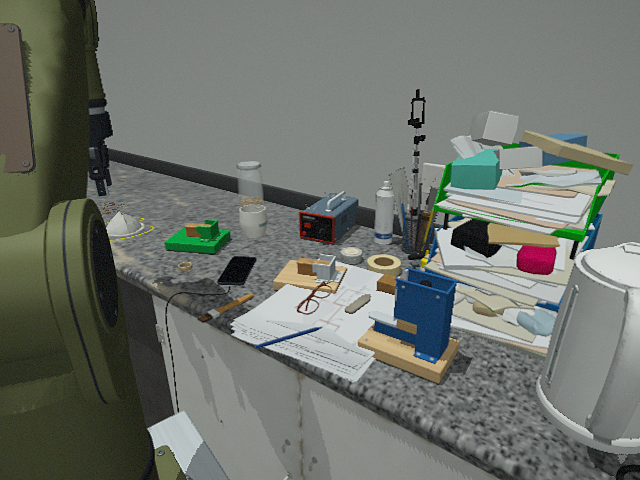

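View pics/side0.png

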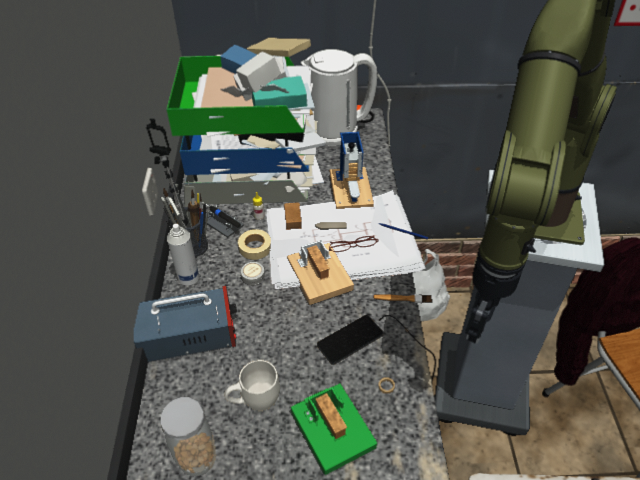

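The scene view shows the blue magazine at (424,315) with the wooden rest behind at (312,272). The side view shows the magazine at (351,170), its mouth facing down-image (+y), and the rest at (318,265), its fence at the upper left and open front at the lower right. The green look-alike is at (330,428).

```bash
cat > h.py <<'E'
import numpy as np,cv2
from scipy.spatial.transform import Rotation as R
from plant import r,get_image,camera_params,nets
def rot(q): return R.from_quat(np.r_[q[1:],q[0]]).as_matrix()
def cam(c,s=None):
    p=camera_params(c)
    if c!='wrist': return p,np.array(p['xyz']),rot(p['attitude'])
    s=s or r.sense(); T=p['T_tool_cam']; Rt=rot(s['eef_rot'])
    return p,np.array(s['position'])+Rt@T[:3,3],Rt@T[:3,:3]
def ray(C,uv):
    p,o,A=C; d=np.array([(uv[0]-p['cx'])/p['fx'],(uv[1]-p['cy'])/p['fy']]); x=d.copy()
    for _ in range(8): x=d/(1+p['k1']*(x@x))
    v=A@np.r_[x,1]; return o,v/np.linalg.norm(v)
def proj(C,P):
    p,o,A=C; q=(np.atleast_2d(P)-o)@A; x=q[:,:2]/q[:,2:]; x=x*(1+p['k1']*(x**2).sum(1,keepdims=True))
    return x*[p['fx'],p['fy']]+[p['cx'],p['cy']]
def onz(C,uv,z):
    o,v=ray(C,uv); return o+v*(z-o[2])/v[2]
def tri(L):
    M=0;b=0
    for C,uv in L:
        o,v=ray(C,uv);Q=np.eye(3)-np.outer(v,v);M=M+Q;b=b+Q@o
    P=np.linalg.solve(M,b); return P,[np.round(proj(C,P)[0]-uv,1) for C,uv in L]
E
python3 - <<'E'
from h import *
S,D=cam('scene'),cam('side')
print(tri([(S,(424,285)),(D,(354,151))]),tri([(S,(419,328)),(D,(353,184))]),tri([(S,(314,275)),(D,(318,271))]))
# base corners, z=.028: 
for n,uv in dict(magFL=(333,206),magFR=(372,204),magBR=(367,169),rF=(310,301),rR=(352,284),rB=(327,244),rL=(289,261)).items(): print(n,onz(D,uv,.028).round(3))
a=cv2.imread('pics/side0.png')
cv2.imwrite('pics/crop_side.png',np.hstack([cv2.resize(a[125:215,310:400],(400,400),interpolation=2),cv2.resize(a[225:315,275:365],(400,400),interpolation=2)]))
E
```

```text
(array([0.53104374, 0.02192572, 0.14338786]), [array([-3.7,  2.8]), array([-1.8, -2.4])]) (array([0.53390125, 0.03312727, 0.0431281 ]), [array([-7.2,  4.9]), array([-3.7, -4.3])]) (array([0.54998239, 0.35559698, 0.019027  ]), [array([-1.1,  0.7]), array([-0.9, -0.8])])
magFL [0.559 0.132 0.028]
magFR [0.458 0.101 0.028]
magBR [ 0.496 -0.042  0.028]
rF [0.542 0.459 0.028]
rR [0.457 0.387 0.028]
rB [0.544 0.273 0.028]
rL [0.622 0.349 0.028]
```

View pics/crop_side.png

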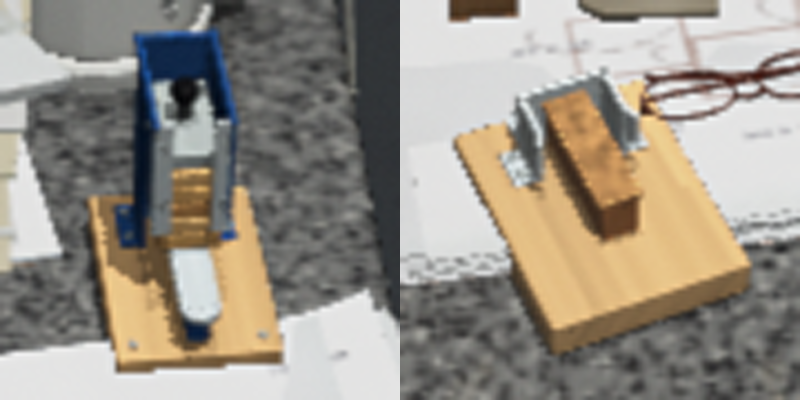

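The crops show the chute mouth and tongue facing the camera: tongue tip at about (356,197), base front corners at (337,206) and (373,203). The rest's cork pad runs from its fence at (307,245) to its front end at (322,277). I'll move over the rest first and look there from close by.

```bash
python3 -m handwheel '[[[-4.5,-1.2,-0.2,0,0,0],[-4.5,-1.2,-0.2,0,0,0],[-4.5,-1.2,-0.2,0,0,0],[-4.5,-1.2,-0.2,0,0,0],[-4.5,-1.2,-0.2,0,0,0],[-4.5,-1.2,-0.2,0,0,0],[-4.5,-1.2,-0.2,0,0,0],[-4.5,-1.2,-0.2,0,0,0],[0,0,0,0,0,8.5],[0,0,0,0,0,8.5],[0,0,0,0,0,8.5],[0,0,0,0,0,8.5]]]' 1 40
python3 - <<'E'
from h import *
s=r.sense();im=get_image('wrist');cv2.imwrite('pics/w1.png',im);np.save('w1.npy',np.r_[s['position'],s['eef_rot']])
print(s['time'],s['position'],rot(s['eef_rot']).round(3).tolist(),nets.look_for('rest','wrist')[:2])
E
```

```text
time: 1.7
position: [0.4998, 0.3996, 0.2473]
eef_rot: [-0.0, 0.434, 0.901, 0.0]
contact_force: [-0.7, -0.3, 0.7]
width: 0.998
grasp_force: 0.0
1.7 [0.49978482 0.39956574 0.24728075] [[-0.623, 0.782, -0.0], [0.782, 0.623, 0.0], [0.0, 0.0, -1.0]] [{'xy': [331.4, 250.2], 'conf': 0.61}, {'xy': [98.2, 469.4], 'conf': 0.34}]
```

View pics/w1.png

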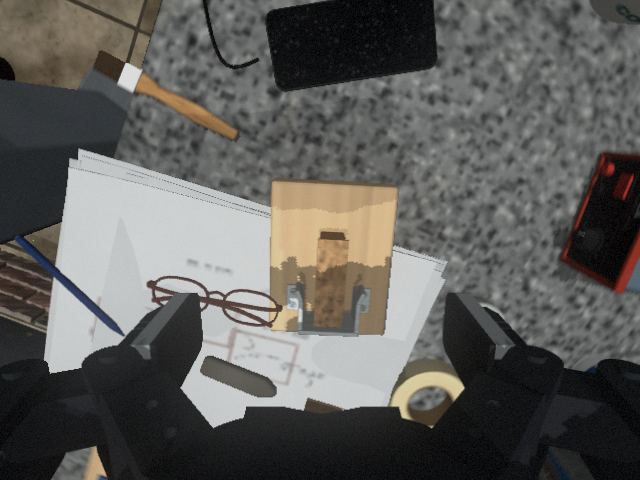

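The rest fills (272–397, 182–333). Pad's front end is at about (320–348, 238), fence face near row 327, and cheeks at columns 300 and 358. Now a second view for height.

```bash
python3 -m handwheel '[[[0,-4,2,0,0,0],[0,-4,2,0,0,0],[0,0,0,0,0,0],[0,0,0,0,0,0]]]'
python3 - <<'E'
from h import *
s=r.sense();im=get_image('wrist');cv2.imwrite('pics/w2.png',im);np.save('w2.npy',np.r_[s['position'],s['eef_rot']])
C=cam('wrist',s);u=proj(C,[0.53,0.36,0.06])[0];print(u)
a=cv2.imread('pics/w1.png')[170:345,260:410];x0,y0=int(u[0])-75,int(u[1])-100;print(x0,y0)
b=im[max(y0,0):y0+210,x0:x0+150+30]
cv2.imwrite('pics/c12.png',np.hstack([cv2.resize(a,None,fx=2.6,fy=2.6,interpolation=2)[:455],cv2.resize(b,None,fx=2.15,fy=2.15,interpolation=2)[:455]][:1]+[cv2.resize(b,None,fx=2.16667,fy=2.16667,interpolation=2)[:455]]))
print(a.shape,b.shape)
E
```

```text
time: 2.2
position: [0.4364, 0.3485, 0.2069]
eef_rot: [-0.0, 0.43, 0.903, -0.001]
contact_force: [1.0, 0.2, 0.7]
width: 0.997
grasp_force: 0.0
[427.50552534 280.6531846 ]
352 180
(175, 150, 3) (210, 180, 3)
```

View pics/c12.png

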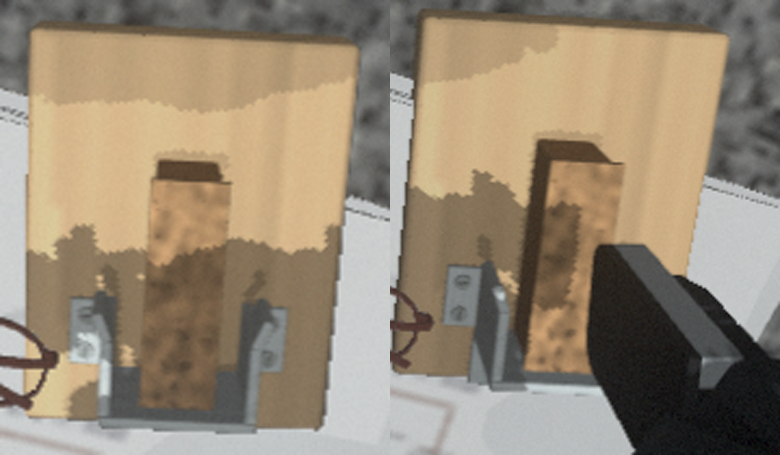

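Left crop: pad-top corners at (152,179), (230,184) and (140,407) at the fence foot. Right crop: the same corners at (549,161), (624,164) and (525,371).

```bash
python3 - <<'E'
from h import *
W=[]
for n in('w1','w2'):
    a=np.load(n+'.npy');W.append(cam('wrist',dict(position=a[:3],eef_rot=a[3:])))
L=lambda x,y:(260+x/2.6,170+y/2.6); Q=lambda x,y:(352+(x-390)/2.16667,180+y/2.16667)
P=[]
for l,q in(((152,179),(549,161)),((230,184),(624,164)),((140,407),(525,371))):
    p,e=tri([(W[0],L(*l)),(W[1],Q(*q))]);P.append(p);print(p.round(4),e)
P=[onz(W[0],L(*l),.06) for l in((152,179),(230,184),(140,407),(215,409))];P=np.array(P)
print(P.round(4),np.linalg.norm(P[0]-P[1]),np.linalg.norm(P[2]-P[3]),np.linalg.norm(P[0]-P[2]))
B=[onz(W[0],L(*l),.028) for l in((30,27),(358,44),(322,429),(25,415))];B=np.array(B);print(B.round(4),np.linalg.norm(B[1]-B[0]),np.linalg.norm(B[2]-B[1]))
for A in(P,):
    x=(P[2]+P[3]-P[0]-P[1]);x/=np.linalg.norm(x);print('yaw',np.degrees(np.arctan2(x[1],x[0])),'seat',((P[2]+P[3])/2-.04*x).round(4),'seat via front',((P[0]+P[1])/2+.042*x).round(4))
for a,b in((0,1),(3,2)): d=B[b]-B[a];print(np.degrees(np.arctan2(d[1],d[0]))-90)
for a,b in((0,3),(1,2)): d=B[b]-B[a];print(np.degrees(np.arctan2(d[1],d[0])))
E
```

```text
[0.5147 0.3747 0.0585] [array([-0. ,  0.3]), array([ 0. , -0.3])]
[0.5351 0.3901 0.0608] [array([ 0. , -0.3]), array([-0. ,  0.3])]
[0.5608 0.31   0.0645] [array([-0.,  0.]), array([ 0., -0.])]
[[0.5143 0.3752 0.06  ]
 [0.5354 0.3898 0.06  ]
 [0.5622 0.308  0.06  ]
 [0.5831 0.3237 0.06  ]] 0.025598282260553978 0.026090045719993293 0.0824873081277997
[[0.4529 0.3844 0.028 ]
 [0.5455 0.4506 0.028 ]
 [0.6327 0.3304 0.028 ]
 [0.54   0.2642 0.028 ]] 0.11377121882341541 0.14856077385590202
yaw -54.34016356813604 seat [0.5494 0.3484 0.06  ] seat via front [0.5493 0.3484 0.06  ]
-54.44617725315158
-54.49110361946278
-54.07569931611732
-54.02479571081086
```

The rest agrees with the given sizes, so seat ≈ (0.549, 0.348, 0.060) with yaw −54.3°. Next I go in front of the magazine, leaning.

```bash
python3 -m handwheel '[[[-4.5,-2.1,1.0,0,0,0],[-4.5,-2.1,1.0,0,0,0],[-4.5,-2.1,1.0,0,0,0],[-4,-2.1,1.0,0,0,0],[0,0,0,0,0,7.4],[0,0,0,0,0,7.4],[0,0,0,0,0,7.4],[0,0,0,0,-8.5,0],[0,0,0,0,-8.5,0],[0,0,0,0,-8.5,0],[0,0,0,0,-8.5,0],[0,0,0,0,-8.5,0]]]'
python3 - <<'E'
from h import *
s=r.sense();im=get_image('wrist');cv2.imwrite('pics/w3.png',im);np.save('w3.npy',np.r_[s['position'],s['eef_rot']])
print(s['time'],s['position'],rot(s['eef_rot']).round(3).tolist(),s['joint_positions'].round(2))
E
```

```text
time: 3.45
position: [0.484, 0.1663, 0.1681]
eef_rot: [0.289, 0.556, 0.75, -0.211]
contact_force: [0.8, -0.0, -0.3]
width: 0.996
grasp_force: 0.0
3.45 [0.48404037 0.1663231  0.16806942] [[-0.215, 0.956, 0.199], [0.712, 0.293, -0.638], [-0.669, 0.004, -0.744]] [-1.15  0.93  0.6   1.89  0.3   0.75 -0.65]
```

View pics/w3.png

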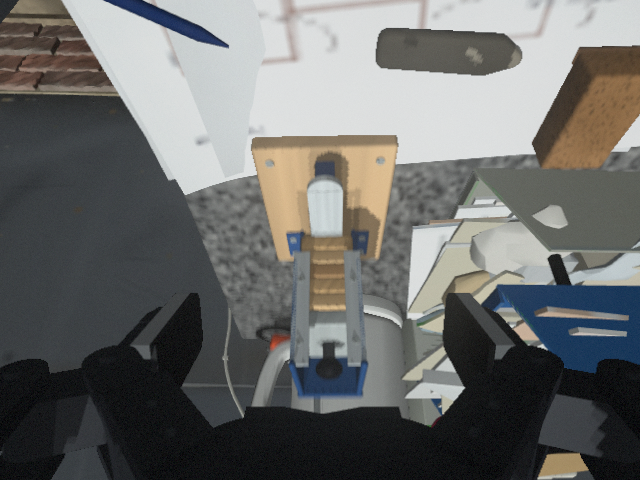

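The magazine is upright in view: base front corners at (252,137) and (397,136), tongue tip at (325,178), and bottom blank front edge near row 236. A second view follows.

```bash
python3 -m handwheel '[[[0,3,1,0,0,0],[0,3,1,0,0,0],[0,0,0,0,0,0],[0,0,0,0,0,0]]]'
python3 - <<'E'
from h import *
s=r.sense();im=get_image('wrist');cv2.imwrite('pics/w4.png',im);np.save('w4.npy',np.r_[s['position'],s['eef_rot']])
C=cam('wrist',s);u=proj(C,[0.513,0.067,0.06])[0];x0,y0=int(u[0])-70,int(u[1])-110;print(s['position'],x0,y0)
a=cv2.imread('pics/w3.png')[125:325,250:400];b=im[max(y0,0):max(y0,0)+200,x0:x0+150]
cv2.imwrite('pics/c34.png',np.hstack([cv2.resize(q,None,fx=2.6,fy=2.6,interpolation=2) for q in(a,b)]))
E
```

```text
time: 3.9
position: [0.5439, 0.1668, 0.1523]
eef_rot: [0.285, 0.558, 0.75, -0.212]
contact_force: [-0.2, 0.1, -0.6]
width: 1.005
grasp_force: 0.0
[0.54394862 0.16682208 0.15234392] 168 117
```

View pics/c34.png

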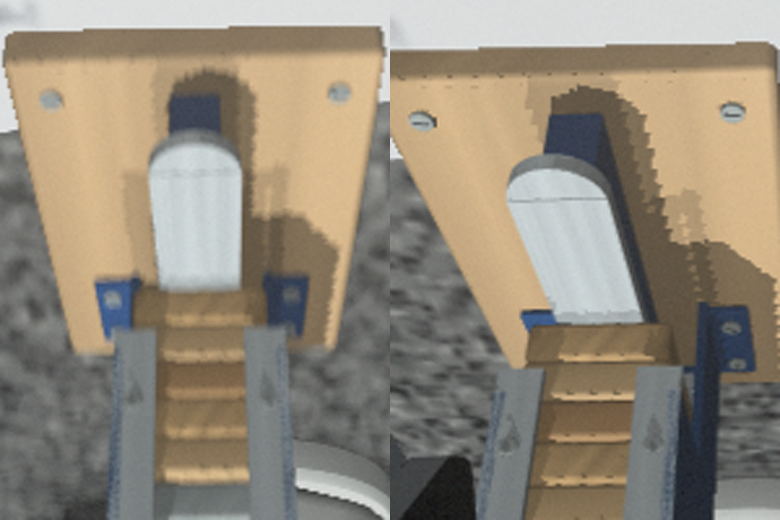

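Left crop: lip ends at (118,330), (157,330), (247,328) and (286,328), with blank0's front lower edge at row 290 from 136 to 267. Right crop: lip ends at (497,367), (546,370), (638,366) and (680,367).

```bash
python3 - <<'E'
from h import *
W=[]
for n in('w3','w4'):
    a=np.load(n+'.npy');W.append(cam('wrist',dict(position=a[:3],eef_rot=a[3:])))
L=lambda p:(250+p[0]/2.6,125+p[1]/2.6); Q=lambda p:(168+(p[0]-390)/2.6,117+p[1]/2.6)
for n,l,q in(('lipLo',(118,330),(497,367)),('lipLi',(157,330),(546,370)),('lipRi',(247,328),(638,366)),('lipRo',(286,328),(680,367)),('bL',(136,290),(529,324)),('bR',(267,290),(671,326)),('tip',(196,143),(552,167)),('tongR',(241,290),(642,324)),('scrL',(51,99),(423,121)),('scrR',(340,93),(733,112))):
    p,e=tri([(W[0],L(l)),(W[1],Q(q))]);print(n,p.round(4),e[0])
S=[onz(w,f(p),.028) for w,f,ps in((W[0],L,((51,99),(340,93),(112,300),(291,296),(8,63),(381,57))),(W[1],Q,((423,121),(733,112),(731,328)))) for p in ps]
S=np.array(S);print(S.round(4))
for a,b in((0,1),(2,3),(4,5),(6,7)): d=S[b]-S[a];print('yaw',np.degrees(np.arctan2(d[1],d[0]))-90,np.linalg.norm(d),((S[a]+S[b])/2).round(4))
E
```

```text
lipLo [0.4969 0.056  0.082 ] [-0.  -1.1]
lipLi [0.5093 0.0519 0.0781] [-0.  -0.5]
lipRi [0.532  0.065  0.0807] [-0.  -0.9]
lipRo [0.5425 0.0683 0.0809] [-0.  -0.7]
bL [0.5032 0.0505 0.0643] [-0.  -0.9]
bR [0.5406 0.0605 0.0639] [-0.  -0.6]
tip [0.5023 0.1125 0.0591] [ 0.  -0.7]
tongR [0.5328 0.0594 0.0644] [-0.  -0.9]
scrL [0.4687 0.0863 0.0302] [ 0.  -0.5]
scrR [0.544  0.1124 0.0308] [ 0.  -0.8]
[[ 0.4691  0.0834  0.028 ]
 [ 0.5458  0.109   0.028 ]
 [ 0.5105 -0.0153  0.028 ]
 [ 0.5722  0.006   0.028 ]
 [ 0.4554  0.094   0.028 ]
 [ 0.5506  0.125   0.028 ]
 [ 0.4683  0.0843  0.028 ]
 [ 0.5445  0.1104  0.028 ]
 [ 0.5692  0.0085  0.028 ]]
yaw -71.51565258731058 0.08081377920146092 [0.5074 0.0962 0.028 ]
yaw -70.96819193611702 0.0652188757366004 [ 0.5414 -0.0046  0.028 ]
yaw -71.93726608590688 0.10016373486665092 [0.503  0.1095 0.028 ]
yaw -71.0796984805432 0.0805199569800678 [0.5064 0.0973 0.028 ]
```

```bash
python3 - <<'E'
from h import *
W=[]
for n in('w3','w4'):
    a=np.load(n+'.npy');W.append(cam('wrist',dict(position=a[:3],eef_rot=a[3:])))
L=lambda p:(250+p[0]/2.6,125+p[1]/2.6); Q=lambda p:(168+(p[0]-390)/2.6,117+p[1]/2.6)
y=np.radians(-71.2);X=np.array([np.cos(y),np.sin(y),0]);Y=np.array([-X[1],X[0],0])
O=np.array([.5197,.062,0])
for n,z,l,q in(('lip',.077,((118,330),(286,328)),((497,367),(680,367))),('blank bottom',.06,((136,290),(267,290)),((529,324),(671,326))),('tip',.06,((196,143),)*2,((552,167),)*2),('screws',.028,((51,99),(340,93)),((423,121),(733,112)))):
  for w,f,ps in((W[0],L,l),(W[1],Q,q)):
    A=[onz(w,f(p),z) for p in ps];m=sum(A)/2-O;print(n,(sum(A)/2).round(4),'along x %.4f y %.4f w %.4f'%(m@X,m@Y,np.linalg.norm(A[1]-A[0])))
E
```

```text
lip [0.5224 0.0537 0.077 ] along x 0.0088 y -0.0001 w 0.0487
lip [0.52   0.0555 0.077 ] along x 0.0062 y -0.0018 w 0.0488
blank bottom [0.5242 0.0483 0.06  ] along x 0.0144 y -0.0002 w 0.0397
blank bottom [0.5222 0.0498 0.06  ] along x 0.0123 y -0.0015 w 0.0397
tip [0.5022 0.1128 0.06  ] along x -0.0537 y -0.0002 w 0.0000
tip [0.5022 0.1143 0.06  ] along x -0.0552 y 0.0003 w 0.0000
screws [0.5074 0.0962 0.028 ] along x -0.0363 y -0.0006 w 0.0808
screws [0.5064 0.0973 0.028 ] along x -0.0377 y -0.0012 w 0.0805
```

Mouth ≈ (0.5215, 0.0547), floor centre ≈ (0.536, 0.013), yaw −71.2°; widths match (48.8 and 39.7 mm). I'll use a 45° lean with the fingers low, so their upper edge passes under the lips.

```bash
cat >> h.py <<'E'
MAG=(np.array([.5357,.0131,.06]),-71.2); REST=(np.array([.5493,.3484,.06]),-54.3)
def axes(f): y=np.radians(f[1]);X=np.array([np.cos(y),np.sin(y),0]);return X,np.array([-X[1],X[0],0])
def go(f,p,lean):
    "p in frame f (m); prints turn first (deg, tool), then shift in turned axes (cm)"
    X,Y=axes(f);Z=np.array([0,0,1]);t=np.radians(lean)
    z=np.sin(t)*X-np.cos(t)*Z; A=np.c_[np.cross(Y,z),Y,z]; P=f[0]+p[0]*X+p[1]*Y+p[2]*Z
    s=r.sense();B=rot(s['eef_rot']);print('turn',np.degrees(R.from_matrix(B.T@A).as_rotvec()).round(2),'shift',(100*A.T@(P-s['position'])).round(2))
def where(f):
    s=r.sense();X,Y=axes(f);d=s['position']-f[0];B=rot(s['eef_rot'])
    print('t',s['time'],'in frame mm',(1000*np.array([d@X,d@Y,d[2]])).round(1),'lean',np.degrees(np.arctan2(B[:,2]@X,-B[2,2])).round(1),'ydir',(B[:,1]@X).round(3),B[2,1].round(3),'w',s['width'],'grip',s['grasp_force'],'F',np.round(s['contact_force'],1))
E
python3 - <<'E'
from h import *
where(MAG);go(MAG,(-.0832,0,.0364),45)
E
```

```text
t 3.95 in frame mm [-143.2   56.5   92.4] lean 41.6 ydir 0.037 -0.001 w 0.9954128300883834 grip 0.0 F [ 0.4  0.2 -0.4]
turn [-1.5  -3.35 -1.52] shift [-0.28 -5.65  8.2 ]
```

```bash
python3 -m handwheel '[[[0,0,0,-1.5,-3.4,-1.5],[-0.1,-2.8,0,0,0,0],[-0.2,-2.85,0,0,0,0],[0,0,4,0,0,0],[0,0,4.2,0,0,0],[0,0,0,0,0,0],[0,0,0,0,0,0]]]'
python3 - <<'E'
from h import *
where(MAG);go(MAG,(-.0266,0,-.0202),45)
C=cam('wrist');im=get_image('wrist');X,Y=axes(MAG)
for a,b,z in((-44,-24.5,17),(-44,24.5,17),(-40,-20,0),(-40,20,0),(-104,0,0)):
    u=proj(C,MAG[0]+X*a/1e3+Y*b/1e3+np.array([0,0,z/1e3]))[0];cv2.drawMarker(im,tuple(int(round(v)) for v in u),(0,0,255),cv2.MARKER_CROSS,8,1)
cv2.imwrite('pics/w5.png',im)
E
```

```text
time: 4.65
position: [0.508, 0.0912, 0.0966]
eef_rot: [0.312, 0.538, 0.751, -0.224]
contact_force: [-0.1, 0.0, 0.5]
width: 0.998
grasp_force: 0.0
t 4.65 in frame mm [-82.9  -1.1  36.6] lean 45.2 ydir 0.001 -0.001 w 0.9976326879056215 grip 0.0 F [-0.1  0.   0.5]
turn [-0.09  0.16  0.03] shift [0.03 0.11 7.99]
```

View pics/w5.png

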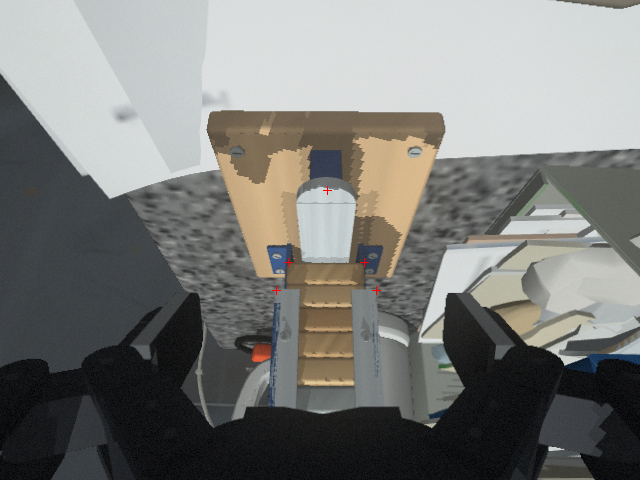

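The predicted lip ends, blank corners and tongue tip (red crosses) fall on the real ones within about 2 mm. Moving in.

```bash
python3 -m handwheel '[[[0,0.1,2,0,0,0],[0,0,2,0,0,0],[0,0,2,0,0,0],[0,0,1,0,0,0],[0,0,1,0,0,0],[0,0,0,0,0,0],[0,0,0,0,0,0]]]'
python3 - <<'E'
from h import *
where(MAG);go(MAG,(-.0266,0,-.0202),45)
E
```

```text
time: 5.4
position: [0.5279, 0.0387, 0.0405]
eef_rot: [0.312, 0.537, 0.751, -0.223]
contact_force: [-0.2, 0.2, 0.1]
width: 1.0
grasp_force: 0.0
t 5.4 in frame mm [-26.7   0.9 -19.5] lean 45.2 ydir -0.001 0.0 w 1.0000489877646523 grip 0.0 F [-0.2  0.2  0.1]
turn [0.04 0.17 0.02] shift [ 0.04 -0.09  0.05]
```

```bash
python3 -m handwheel '[[[0,0,0,0,0,0],[0,0,0,0,0,0],[0,0,0,0,0,0],[0,0,0,0,0,0],[0,0,0,0,0,0],[0,0,0,0,0,0],[0,0,0,0,0,0],[0,0,0,0,0,0]]]' -1 50
python3 - <<'E'
from h import *
where(MAG)
s=get_image('wrist');cv2.imwrite('pics/w6.png',s[150:480,120:520])
E
```

```text
time: 6.2
position: [0.5278, 0.0383, 0.0405]
eef_rot: [0.312, 0.537, 0.751, -0.224]
contact_force: [-2.3, 4.6, 5.4]
width: 0.444
grasp_force: 49.5
t 6.2 in frame mm [-26.4   0.6 -19.5] lean 45.2 ydir -0.0 0.0 w 0.4439864526117682 grip 49.45519745349884 F [-2.3  4.6  5.4]
```

View pics/w6.png

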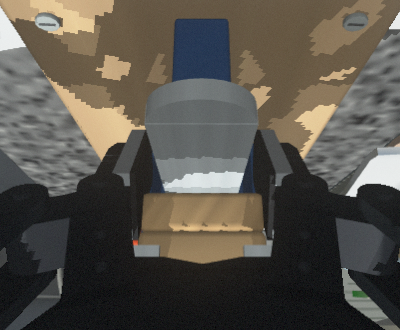

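The fingers hold the blank's front corner below the lips at about 38 mm with 49 N. Drawing level, first 40 mm.

```bash
python3 -m handwheel '[[[0.35,0,-0.355,0,0,0],[0.7,0,-0.705,0,0,0],[0.7,0,-0.705,0,0,0],[0.7,0,-0.705,0,0,0],[0.35,0,-0.355,0,0,0],[0,0,0,0,0,0],[0,0,0,0,0,0]]]'
python3 - <<'E'
from h import *
where(MAG)
s=get_image('wrist');cv2.imwrite('pics/w7.png',s[150:480,120:520])
E
```

```text
time: 6.95
position: [0.5145, 0.0767, 0.0405]
eef_rot: [0.312, 0.537, 0.751, -0.224]
contact_force: [-3.5, 4.5, 8.2]
width: 0.446
grasp_force: 51.0
t 6.95 in frame mm [-67.1   0.4 -19.5] lean 45.2 ydir -0.001 -0.0 w 0.44648481767912696 grip 51.0102242231369 F [-3.5  4.5  8.2]
```

View pics/w7.png

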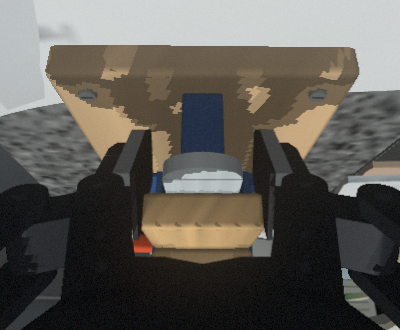

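The blank has come out 40 mm with the gripper (front face in the fingers, tongue uncovered behind). I'll regrip deeper for a firm hold.

```bash
python3 -m handwheel '[[[0,0,0,0,0,0],[0,0,0,0,0,0],[0,0,0,0,0,0],[0,0,0,0,0,0],[0,0,0,0,0,0],[-0.83,0,0.37,0,0,0],[-0.83,0,0.37,0,0,0],[0,0,0,0,0,0]]]' 0.8 50 && python3 -m handwheel '[[[0,0,0,0,0,0],[0,0,0,0,0,0],[0,0,0,0,0,0],[0,0,0,0,0,0],[0,0,0,0,0,0],[0,0,0,0,0,0]]]' -1 60
python3 - <<'E'
from h import *
where(MAG)
E
```

```text
time: 7.8
position: [0.5205, 0.0571, 0.0482]
eef_rot: [0.313, 0.538, 0.749, -0.225]
contact_force: [0.2, -0.7, -0.1]
width: 0.902
grasp_force: 0.0
time: 8.4
position: [0.5203, 0.06, 0.0467]
eef_rot: [0.312, 0.537, 0.751, -0.224]
contact_force: [-1.3, 2.6, 1.9]
width: 0.458
grasp_force: 60.3
t 8.4 in frame mm [-49.3   0.5 -13.3] lean 45.2 ydir -0.001 -0.0 w 0.4583366391971367 grip 60.29340147972107 F [-1.3  2.6  1.9]
```

```bash
python3 -m handwheel '[[[0.35,0,-0.355,0,0,0],[0.7,0,-0.705,0,0,0],[0.7,0,-0.705,0,0,0],[0.7,0,-0.705,0,0,0],[0.7,0,-0.705,0,0,0],[0.5,0,-0.505,0,0,0],[0,0,0,0,0,0],[0,0,0,0,0,0],[0,0,0,0,0,0],[0,0,0,0,0,0]]]'
python3 - <<'E'
from h import *
where(MAG)
for c in('side','scene','wrist'):
    im=get_image(c);cv2.imwrite(f'pics/{c}8.png',im)
    print(c,[(n,round(d['conf'],2),d['xy']) for n in('blank0','follower') for d in nets.look_for(n,c)[:4]])
X,Y=axes(MAG)
for c in('side','scene'): print(c,'old/new knob',[proj(cam(c),MAG[0]+np.array([0,0,z]))[0].round(0) for z in(.11,.098)],'blank',proj(cam(c),MAG[0]-.09*X+[0,0,.006])[0].round(0))
E
```

```text
time: 9.4
position: [0.5037, 0.1082, 0.0469]
eef_rot: [0.312, 0.538, 0.75, -0.224]
contact_force: [0.1, -0.1, -0.1]
width: 0.462
grasp_force: 61.1
t 9.4 in frame mm [-100.4    0.3  -13.1] lean 45.2 ydir 0.001 -0.0 w 0.46204846650544906 grip 61.07716083526611 F [ 0.1 -0.1 -0.1]
side [('blank0', 0.56, [348.5, 179.8]), ('blank0', 0.48, [352.2, 169.5]), ('blank0', 0.41, [349.8, 182.3]), ('follower', 0.77, [353.5, 155.1])]
scene [('blank0', 0.97, [380.0, 313.2]), ('blank0', 0.47, [423.5, 329.9]), ('blank0', 0.43, [408.7, 322.0])]
wrist [('blank0', 0.82, [325.0, 346.6]), ('blank0', 0.69, [323.5, 394.6]), ('blank0', 0.69, [321.8, 404.6])]
side old/new knob [array([351., 138.]), array([351., 142.])] blank [355. 190.]
scene old/new knob [array([428., 275.]), array([427., 281.])] blank [376. 312.]
```

The nets place the drawn blank at (380,313) in the scene view, against (376,312) predicted. The follower is 4 px lower in the side view, one blank's worth. The dwell condition has passed, so I lift and turn towards the rest.

```bash
python3 -m handwheel '[[[-0.7,0,-1.65,0,0,0],[-0.7,0,-1.65,0,0,0],[-0.7,0,-1.65,0,0,0],[0,0,0,-4,0,-4],[0,0,0,-4,0,-4],[0,0,0,-4,0,-4],[0,0,0,0,0,0],[0,0,0,0,0,0]]]'
python3 - <<'E'
from h import *
where(MAG);where(REST);go(REST,(-.065,0,.022),45)
E
```

```text
time: 10.65
position: [0.4973, 0.128, 0.0967]
eef_rot: [0.342, 0.421, 0.821, -0.176]
contact_force: [-0.1, 0.4, -0.5]
width: 0.459
grasp_force: 60.9
t 10.65 in frame mm [-121.1    0.6   36.7] lean 44.0 ydir -0.29 -0.001 w 0.459011682025514 grip 60.92639923095703 F [-0.1  0.4 -0.5]
t 10.65 in frame mm [ 148.6 -170.9   36.7] lean 45.2 ydir 0.0 -0.001 w 0.459011682025514 grip 60.92639923095703 F [-0.1  0.4 -0.5]
turn [-0.06  0.23  0.04] shift [ 16.15  17.09 -14.07]
```

```bash
python3 -m handwheel '[[[1.2,1.5,-1.1,0,0,0],[1.8,1.9,-1.6,0,0,0],[1.8,1.9,-1.6,0,0,0],[1.8,1.9,-1.6,0,0,0],[1.8,1.9,-1.6,0,0,0],[1.8,1.9,-1.6,0,0,0],[1.8,1.9,-1.6,0,0,0],[1.8,1.8,-1.5,0,0,0],[1.4,1.3,-1.1,0,0,0],[0.9,1.1,-0.7,0,0,0],[0,0,0,0,0,0],[0,0,0,0,0,0]]]'
python3 - <<'E'
from h import *
where(REST);go(REST,(-.054,0,-.011),45)
im=get_image('wrist');cv2.imwrite('pics/w9.png',im)
for n in('blank0','rest'):print(n,[(round(d['conf'],2),d['xy']) for d in nets.look_for(n,'wrist')[:3]])
for c in('scene','side'):
    im=get_image(c);print(c,[(round(d['conf'],2),d['xy']) for d in nets.look_for('blank0',c)[:4]])
    X,Y=axes(REST);s=r.sense();print(proj(cam(c),s['position']+.0093*X+[0,0,.019])[0].round(1))
E
```

```text
time: 11.85
position: [0.5118, 0.3997, 0.0811]
eef_rot: [0.341, 0.422, 0.821, -0.176]
contact_force: [0.2, -0.1, 0.3]
width: 0.459
grasp_force: 60.9
t 11.85 in frame mm [-63.6  -0.5  21.1] lean 45.2 ydir 0.001 -0.001 w 0.4589268340831237 grip 60.92926025390625 F [ 0.2 -0.1  0.3]
turn [-0.11  0.17  0.01] shift [1.59 0.05 2.95]
blank0 [(0.89, [324.9, 344.1]), (0.45, [383.4, 386.4])]
rest [(0.89, [326.5, 189.5])]
scene [(0.78, [297.4, 241.7]), (0.56, [405.7, 326.1]), (0.4, [407.4, 323.7])]
[291.8 243.5]
side [(0.61, [326.6, 254.8]), (0.39, [347.5, 176.5])]
[327.1 261.4]
```

```bash
python3 -m handwheel '[[[0.5,0.05,1,0,0,0],[0.6,0,1,0,0,0],[0.5,0,0.95,0,0,0],[0,0,0,0,0,0],[0,0,0,0,0,0]]]'
python3 - <<'E'
from h import *
where(REST);go(REST,(-.0143,0,-.011),45)
E
```

```text
time: 12.7
position: [0.5174, 0.3924, 0.0482]
eef_rot: [0.342, 0.421, 0.822, -0.176]
contact_force: [-0.3, 0.1, -0.2]
width: 0.459
grasp_force: 61.1
t 12.7 in frame mm [-54.4  -0.2 -11.8] lean 45.2 ydir -0.001 -0.002 w 0.4589817111157136 grip 61.07172131538391 F [-0.3  0.1 -0.2]
turn [-0.06  0.21  0.12] shift [-2.89  0.02  2.77]
```

```bash
python3 -m handwheel '[[[-0.7,0,0.71,0,0,0],[-0.7,0,0.71,0,0,0],[-0.7,0,0.71,0,0,0],[-0.46,0,0.46,0,0,0],[0,0,0,0,0,0],[0,0,0,0,0,0]]]'
python3 - <<'E'
from h import *
where(REST)
E
python3 -m handwheel '[[[-0.05,0,-0.05,0,0,0],[0.07,0,0.07,0,0,0],[0.07,0,0.07,0,0,0],[0.07,0,0.07,0,0,0],[0,0,0,0,0,0],[0,0,0,0,0,0]]]'
python3 - <<'E'
from h import *
where(REST)
E
```

```text
time: 13.3
position: [0.5388, 0.3634, 0.0486]
eef_rot: [0.341, 0.421, 0.822, -0.176]
contact_force: [-0.6, 0.9, -0.3]
width: 0.459
grasp_force: 61.1
t 13.3 in frame mm [-18.3   0.2 -11.4] lean 45.2 ydir -0.001 -0.001 w 0.4593679691434838 grip 61.055424213409424 F [-0.6  0.9 -0.3]
time: 13.9
position: [0.5388, 0.3637, 0.0466]
eef_rot: [0.342, 0.421, 0.822, -0.175]
contact_force: [-1.2, 1.2, 2.9]
width: 0.459
grasp_force: 61.4
t 13.9 in frame mm [-18.5   0.4 -13.4] lean 45.2 ydir -0.002 -0.001 w 0.4593210638156388 grip 61.4153516292572 F [-1.2  1.2  2.9]
```

Touched the pad (3 N up). Now slide in until the fence pushes back.

```bash
python3 -m handwheel '[[[-0.21,0,0.21,0,0,0],[-0.21,0,0.21,0,0,0],[0,0,0,0,0,0],[0,0,0,0,0,0]]]'; python3 -c "
from h import *;where(REST)"
python3 -m handwheel '[[[-0.1,0,0.1,0,0,0],[-0.1,0,0.1,0,0,0],[0,0,0,0,0,0],[0,0,0,0,0,0]]]'; python3 -c "
from h import *;where(REST)"
```

```text
time: 14.3
position: [0.5429, 0.3577, 0.0467]
eef_rot: [0.342, 0.421, 0.822, -0.176]
contact_force: [1.0, -0.3, 1.9]
width: 0.461
grasp_force: 61.3
t 14.3 in frame mm [-11.2   0.2 -13.3] lean 45.3 ydir -0.0 -0.001 w 0.4608598471238587 grip 61.291762590408325 F [ 1.  -0.3  1.9]
time: 14.7
position: [0.5439, 0.3568, 0.0467]
eef_rot: [0.342, 0.421, 0.822, -0.175]
contact_force: [-2.2, 2.1, 5.0]
width: 0.459
grasp_force: 61.6
t 14.7 in frame mm [ -9.9   0.5 -13.3] lean 45.2 ydir -0.002 -0.001 w 0.45894066017171053 grip 61.58393383026123 F [-2.2  2.1  5. ]
```

```bash
python3 -m handwheel '[[[-0.1,0,0.1,0,0,0],[-0.1,0,0.1,0,0,0],[0,0,0,0,0,0],[0,0,0,0,0,0]]]'; python3 -c "
from h import *;where(REST)"
python3 -m handwheel '[[[-0.1,0,0.1,0,0,0],[-0.1,0,0.1,0,0,0],[0,0,0,0,0,0],[0,0,0,0,0,0]]]'; python3 -c "
from h import *;where(REST)
C=cam('wrist');im=get_image('wrist');print([(round(d['conf'],2),d['xy']) for d in nets.look_for('blank0','wrist')[:2]])"
```

```text
time: 15.1
position: [0.5457, 0.3544, 0.0467]
eef_rot: [0.342, 0.421, 0.822, -0.175]
contact_force: [-1.0, 2.1, 5.2]
width: 0.458
grasp_force: 61.6
t 15.1 in frame mm [ -7.    0.6 -13.3] lean 45.2 ydir -0.002 -0.001 w 0.45782151191374537 grip 61.62880897521973 F [-1.   2.1  5.2]
time: 15.5
position: [0.5461, 0.354, 0.0466]
eef_rot: [0.341, 0.42, 0.823, -0.174]
contact_force: [-6.6, 6.2, 9.2]
width: 0.46
grasp_force: 62.4
t 15.5 in frame mm [ -6.4   0.7 -13.4] lean 45.0 ydir -0.003 -0.0 w 0.4599837018850541 grip 62.42159843444824 F [-6.6  6.2  9.2]
[(0.68, [112.6, 418.8]), (0.57, [324.8, 345.4])]
```

Force against the fence jumped to about 9 N and motion stalled, so the blank has reached it. One more small push to confirm, then release.

```bash
python3 -m handwheel '[[[-0.1,0,0.1,0,0,0],[-0.05,0,0.05,0,0,0],[0,0,0,0,0,0],[0,0,0,0,0,0]]]'; python3 -c "
from h import *;where(REST)"
python3 -m handwheel '[[[0,0,0,0,0,0],[0,0,0,0,0,0],[0,0,0,0,0,0],[0,0,0,0,0,0],[0,0,0,0,0,0],[0,0,0,0,0,0],[0,0,0,0,0,0],[0,0,0,0,0,0]]]' 1; python3 -c "
from h import *;where(REST)"
```

```text
time: 16.0
position: [0.5462, 0.354, 0.0465]
eef_rot: [0.34, 0.42, 0.823, -0.174]
contact_force: [-11.4, 7.9, 13.5]
width: 0.463
grasp_force: 63.1
t 16.0 in frame mm [ -6.4   0.7 -13.5] lean 44.9 ydir -0.004 -0.0 w 0.4626723640742606 grip 63.10789704322815 F [-11.4   7.9  13.5]
time: 16.8
position: [0.5484, 0.3499, 0.0464]
eef_rot: [0.342, 0.421, 0.822, -0.176]
contact_force: [-0.3, 0.7, -0.2]
width: 1.003
grasp_force: 0.0
t 16.8 in frame mm [ -1.7   0.2 -13.6] lean 45.2 ydir -0.001 -0.001 w 1.0033396998552715 grip 0.0 F [-0.3  0.7 -0.2]
```

```bash
python3 -m handwheel '[[[0,0,-1,0,0,0],[0,0,-2.5,0,0,0],[0,0,-3,0,0,0],[0,0,-3,0,0,0],[0,0,-3,0,0,0],[0,0,0,0,0,0],[0,0,0,0,0,0]]]'
python3 - <<'E'
from h import *
where(REST);C=cam('wrist');im=get_image('wrist');cv2.imwrite('pics/w10.png',im)
X,Y=axes(REST)
def pred(x,yaw=0,yy=0):
    c,s_=np.cos(yaw),np.sin(yaw);m=np.zeros((480,640),np.uint8)
    V=[REST[0]+(x+c*a-s_*b)*X+(yy+s_*a+c*b)*Y+[0,0,z] for a in(-.04,.04) for b in(-.02,.02) for z in(0,.012)]
    cv2.fillConvexPoly(m,cv2.convexHull(proj(C,V).astype(np.float32)).astype(np.int32),1);return m>0
for d in nets.cut_out('blank0','wrist')[:3]:
    M=d['pixels'];print(d['conf'],d['xy'],M.sum(),M.any(0).nonzero()[0][[0,-1]],M.any(1).nonzero()[0][[0,-1]])
    b=max((( (M&(p:=pred(x/1e3,np.radians(w),yy/1e3))).sum()/(M|p).sum()),x,w,yy) for x in range(-14,9,2) for w in range(-6,7,2) for yy in range(-6,7,2));print('IoU,x mm,yaw deg,y mm',b)
p=pred(0);print(p.any(0).nonzero()[0][[0,-1]],p.any(1).nonzero()[0][[0,-1]])
E
```

```text
time: 17.5
position: [0.4964, 0.4226, 0.1349]
eef_rot: [0.342, 0.42, 0.822, -0.175]
contact_force: [-0.3, -0.9, -0.5]
width: 0.999
grasp_force: 0.0
t 17.5 in frame mm [-91.1   0.3  74.9] lean 45.1 ydir -0.002 -0.001 w 0.9990184389121591 grip 0.0 F [-0.3 -0.9 -0.5]
0.88 [326.2, 244.1] 4441 [289 358] [211 281]
IoU,x mm,yaw deg,y mm (np.float64(0.9557044079515989), 2, 0, 0)
0.68 [94.4, 13.0] 1675 [ 30 131] [ 0 30]
IoU,x mm,yaw deg,y mm (np.float64(0.0), 8, 6, 6)
[287 357] [209 281]
```

The released blank matches the predicted home pose: overlap 0.96 at x = +2 mm (within calibration error, in contact with the fence), y 0, yaw 0. Handing in.

```bash
python3 - <<'E'
from plant import job
print(job.sign_off())
E
```

```text
the job is handed in; nothing more can be done
None
```

The bottom blank was drawn from the magazine, laid on the cork pad, pushed home against the fence and released, and the job was handed in at about 17.5 s; sign-off returned no verdict. My last wrist-camera check put the blank within about 2 mm of home and square, and the stack and bystanders were not re-checked at the end.

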